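# Set the photoreaction lamp's click collar and put the eye shield up

### The job

Get the photoreaction ready to be switched on: turn the lamp's click collar until its white pointer has clicked in at the orange mark, and stand the amber eye shield upright and square inside the yellow taped outline in front of the lamp. A beaker has been left on that taped place: stand it upright on the bench, clear of the tape. Set both down, do not drop them, leave the vial, the reagent bottle, the flask and the wash bottle standing where they are, and let go of everything at the end.

Things in the scene. Friction and masses are not known exactly. Their poses are not given: they have to be found in the camera images.
- collar (a joint): angle (rad) of the lamp's click collar, a blue ring with black ribs on the lamp barrel. 0: its white pointer is at the orange mark. It grows anticlockwise seen facing the lamp's rear end (positive about z of collar_center): turn it clockwise down to 0. Clicks every 0.524 rad; let go, it springs to the nearest click. Turning takes about 0.1 N m. It can overrun the mark to -0.62; upper end 3.25
- collar_center (a point): centre of the collar, on the lamp's axis: 62 mm diameter, 22 mm high along the axis. z: along the axis out of the lamp's rear end, upwards, leaning 35 degrees from vertical roughly towards the robot; x: towards the white pointer (turns with it). Behind it a fixed end cap, 34 mm diameter, with the orange bar, stands out 8 mm; ahead of it the barrel is 52 to 57 mm thick for 54 mm, then a clamp
- rod_top (a point): top of the rig's steel retort rod, 12 mm in diameter, standing upright 300 mm high beside the lamp; at mid barrel a clamp arm runs from it to the lamp
- rig: photoreaction rig, fixed: grey base plate 240 x 240 x 10 mm, white stirrer on it (120 x 120, top at 50 mm), lamp leaning over it from the -x side (rear end about 295 mm up, 140 mm from the origin), black fan at the -y side (80 mm wide, top at 100 mm), retort rod at the +y side. Origin on the bench under the stirrer's centre; -x points to the taped outline; z up
- outline (a point): centre, on the bench, of the yellow taped outline, a rectangle of flat tape, inside 80 mm along x by 170 mm along y, outside 104 by 194 mm; its axes are those of the rig, its z up. The shield is to stand inside it, its width along y
- shield_center (a point): centre of the loose amber eye shield, 86 mm above its underside: upright panel 150 mm wide (y), 6 mm thick (x), on a black foot 60 (x) x 150 (y) x 12 mm; a white rail along its top edge, 14 mm thick (x), 150 long (y), 22 high, has its middle 75 mm above this point. 172 mm tall in all, about 0.4 kg, z up; either face may be to the lamp
- shield: the same shield; origin at the centre of the underside of its foot, same axes as shield_center
- reagent: amber reagent bottle with a blue cap, 68 mm in diameter, 140 mm tall, loose; origin under its centre
- beaker: the same beaker; origin under its centre
- washbottle: white wash bottle with red cap and spout, 64 mm in diameter, 160 mm tall with the spout, which reaches 50 mm from its axis, loose; origin under its centre
- vial: capped glass reaction vial, 30 mm in diameter, 70 mm tall, standing loose on the stirrer under the lamp; origin under its centre
- beaker_center (a point): centre, 37.5 mm above its underside, of the loose glass beaker left on the taped place: 54 mm outside diameter, 75 mm tall, wall 3 mm, 0.1 kg, open top, straight sides; z up
- flask: conical glass flask with a red stopper, 80 mm in diameter at the foot, 133 mm tall, loose; origin under its centre
Mind the look-alikes: they are no part of the job. Several things look just like the beaker: the one meant starts farthest to the robot's left.

How it is judged (in metres and radians):
At the end, for the whole second after the job is handed in: Collar at rest within 0.12 rad of the mark; shield upright (0.05 rad) and at rest on the bench, centred in the outline to 15 mm each way and square to it within 0.14 rad; beaker upright and at rest on the bench, clear of the tape (77 mm along x or 122 mm along y from the outline's centre) (value of joint collar between -0.12 and 0.12 rad and x of shield in the frame of outline between -0.015 and 0.015 m and y of shield in the frame of outline between -0.015 and 0.015 m and angle between the x axis of shield and the x axis of outline, either way round below 0.14 rad and angle between each of shield, beaker's own z axis and vertical below 0.05 rad and height (world z) of each of shield, beaker below 0.004 m and linear speed of each of shield, beaker below 0.02 m/s and (x of beaker in the frame of outline above 0.077 m or x of beaker in the frame of outline below -0.077 m or y of beaker in the frame of outline above 0.122 m or y of beaker in the frame of outline below -0.122 m or (x of beaker in the frame of outline above 0.07 m and y of beaker in the frame of outline above 0.115 m) or (x of beaker in the frame of outline above 0.07 m and y of beaker in the frame of outline below -0.115 m) or (x of beaker in the frame of outline below -0.07 m and y of beaker in the frame of outline above 0.115 m) or (x of beaker in the frame of outline below -0.07 m and y of beaker in the frame of outline below -0.115 m))); the robot touches nothing.
It fails at once if the shield or the beaker is dropped or falls: it moves faster than 0.4 m/s while out of the fingers ((contact force between shield and the fingers below 0.05 N and linear speed of shield above 0.4 m/s) or (contact force between beaker and the fingers below 0.05 N and linear speed of beaker above 0.4 m/s)).
It fails at once if the shield or the beaker is tipped by more than 0.6 rad (angle between any of shield, beaker's own z axis and vertical above 0.6 rad).
It fails at once if the vial is shifted by more than 12 mm (distance of vial from where it was at the start of the episode above 0.012 m).
It fails at once if the reagent bottle, flask or wash bottle is shifted by more than 25 mm or tipped by more than 0.3 rad (distance of any of reagent, flask, washbottle from where it was at the start of the episode above 0.025 m or angle between any of reagent, flask, washbottle's own z axis and vertical above 0.3 rad).
It also fails if it takes over 72 s, if anything falls off the work surface, if the arm or the gripper's body presses on something with over 40 N, if the wrist force passes 120 N, or if a joint passes its speed limit or range.

### The arm

A 7-joint arm with a two-finger parallel gripper is mounted at the origin on the work surface. World frame = base frame: x ahead of the robot, y to its left, z up, the work surface at z = 0. Lengths are in m, angles in degrees, forces in N, time in s.
With the tool pointing down it reaches from about 0.35 to 0.775 m from the base axis. Payload 3.1 kg.
Tool frame: the origin (TCP) lies on the centre line of the jaws, within the pads' length; the fingertips stand 17 mm ahead of it and the grasp point (between the pads) lies 2 mm behind it (robot.tip_reach is the distance from the TCP to the fingertips, in m); z points along the fingers, y is the direction in which the jaws open and shut (so a half turn about z gives the same grasp; the last joint's range is limited). The gripper opens to 85 mm and grips with 20 to 120 N. Pads are 22 mm wide; open, the fingers measure 114 mm over their backs; the gripper's body (76 mm by 85 mm) begins 54 mm behind the grasp point. The pads swing forward as they close: fully open they stand 13 mm farther back than shut.
Start: joints at [-2.389, 17.813, 0.802, 86.603, -0.252, 75.585, -1.558], TCP at [0.55, 0, 0.225] pointing down, gripper open.
Joint ranges: [-154.91, 154.91], [-16.99, 109.72], [-72.82, 74.43], [7.12, 147.25], [-82.49, 262.49], [11.32, 116.49], [-174.64, 174.64]. Speed limits (degrees/s): [159.86, 159.86, 180, 180, 180, 180, 180].

### API

Orientations are given as [roll, pitch, yaw] about the fixed x, y, z axes, in that order (R = Rz(yaw) Ry(pitch) Rx(roll)).
In Python, from station import robot, fingers, vision, workorder, recognise gives the robot as it stands. Calls block until the motion is done:
- robot.move_to(position, orientation): joint-space move of the TCP to a pose.
- robot.line_to(position, orientation=None, velocity=0.15, f_stop=None): straight line of the TCP; orientation=None keeps the orientation; velocity is the mean speed in m/s. With f_stop (N) it stops when the force on the tool has changed by that much, and returns True; else False.
- robot.move_j(angles): joint-space move.
- fingers.gripper_to(opening, force=None): opening from 0.0 (shut) to 1.0 (fully open); force is the grip in N (None keeps the last); returns when the fingers have stopped.
- robot.pause(seconds).
- robot.inverse_kinematics(position, orientation): joint angles nearest the present ones, or None.
- vision.grab_frame(name): name is "scene" or "side" or "wrist"; returns the picture (420x560x3 uint8, red, green, blue); there is no depth.
- vision.calibration(name): a dict with "mtx" (3x3 intrinsics, pixels), "extrinsics" (4x4, takes a point from world to camera coordinates); the wrist camera has in their place "T_tool_cam" (4x4, takes a point from camera to tool coordinates, whose origin is the TCP and whose axes are the flange's). Camera axes: x right, y up, looking along -z (the intrinsics and any distortion apply to the point x, -y, -z); pixel columns grow to the right and rows downward; lengths in m; the calibration is good to about 2 mm. A picture is of the moment at which its call begins: read the wrist's pose just before it. calibration takes no time and is no camera call.
A pose or a line that the arm cannot do raises robot.PlanningError and nothing moves.
- workorder.close_job(): hands the job in, once; it reports no verdict.
Trained networks look in the newest picture that a camera, given by its name, has taken for a name from the list of things; names that differ only in an ending like _2 or _b are one class to them, and where a whole thing is asked for, a point or a joint stands for the part that bears it (a point fixed in the world has none). Each returns a list of dicts, best first, with "p" (0 to 1); they miss things now and then, are a little off and sometimes report something else, mostly with a low value. They report only what shows in the picture. A call takes as long as a camera call. They do not tell look-alikes from the thing itself.
- recognise(label, camera): "rect" ([centre column, centre row, width, height] in pixels, round what is visible of it).
Readings, each from a call of its own:
- robot.current_time_s(): time.
- robot.current_joint_positions(): joint angles.
- robot.current_dq(): joint speeds.
- robot.current_joint_torque(): joint torques, N m.
- robot.current_tool_pos(): TCP position.
- robot.current_eef_rot(): TCP orientation.
- robot.current_contact_force(): force on the tool from outside, world axes, zero at the start.
- robot.current_torque(): the same for the moment, N m.
- robot.current_finger_gap(): opening from 0.0 (shut) to 1.0 (fully open).
Only numpy, scipy, OpenCV 4.12 (cv2) and the standard library are available. Lean on these libraries where they do the work, as an engineer would, in place of code of your own. Each camera call takes 0.05 s, during which the arm holds its last target. There are 200 camera calls.

## Working session

There is one attempt and no reset: what is moved stays moved. The work goes in short steps, each a Python script; the robot and the scene stay as the last script left them, time stands still between calls to the robot, and variables do not carry over. Pictures are saved under pics/ and viewed, about 8 in all and at most 12, crops included, and the job is handed in when it is done.

```bash
ls; mkdir -p pics
python3 - <<'E'
from station import robot, fingers, vision, workorder, recognise
import cv2,numpy as np
for c in ["scene","side","wrist"]:
    im=vision.grab_frame(c); cv2.imwrite(f"pics/{c}0.png",im[:,:,::-1])
    k=vision.calibration(c); print(c,{a:np.round(b,3).tolist() if not isinstance(b,str) else b for a,b in k.items()})
    if c!="wrist":
        for l in ["beaker","shield","collar","rig","vial","reagent","flask","washbottle"]:
            print(l,[(np.round(d["rect"]).astype(int).tolist(),round(d["p"],2)) for d in recognise(l,c)])
a=cv2.imread("pics/scene0.png");b=cv2.imread("pics/side0.png")
print(robot.current_time_s())
E
```

```text
pics
scene {'mtx': [[398.411, 0.0, 270.867], [0.0, 398.411, 208.034], [0.0, 0.0, 1.0]], 'extrinsics': [[-0.727, 0.687, -0.011, 0.369], [-0.36, -0.367, 0.858, 0.012], [0.585, 0.627, 0.514, -1.266], [0.0, 0.0, 0.0, 1.0]]}
beaker [([276, 212, 17, 35], 0.92), ([258, 197, 15, 30], 0.82), ([248, 248, 19, 33], 0.79)]
shield [([217, 195, 51, 74], 0.86), ([158, 216, 27, 52], 0.64)]
collar [([192, 193, 32, 24], 0.96)]
rig [([183, 287, 206, 213], 0.71), ([250, 247, 21, 34], 0.35)]
vial [([151, 294, 20, 37], 0.81)]
reagent [([157, 217, 28, 51], 0.85), ([250, 247, 22, 33], 0.29)]
flask [([417, 316, 40, 73], 0.97)]
washbottle [([405, 376, 65, 86], 0.83), ([150, 292, 19, 37], 0.34), ([157, 218, 25, 53], 0.22)]
side {'mtx': [[454.673, 0.0, 278.228], [0.0, 454.673, 205.157], [0.0, 0.0, 1.0]], 'extrinsics': [[0.798, -0.603, -0.004, -0.449], [0.32, 0.419, 0.85, -0.343], [-0.51, -0.679, 0.527, -0.802], [0.0, 0.0, 0.0, 1.0]]}
beaker [([249, 399, 34, 42], 0.9), ([226, 358, 30, 50], 0.79), ([368, 313, 24, 42], 0.67), ([277, 296, 26, 40], 0.66)]
shield [([332, 364, 92, 112], 0.57)]
collar [([333, 175, 30, 33], 0.75)]
rig [([329, 241, 189, 202], 0.84)]
vial [([367, 224, 21, 22], 0.82)]
reagent [([411, 338, 41, 73], 0.92)]
flask [([161, 213, 29, 53], 0.87), ([330, 241, 191, 200], 0.65)]
washbottle [([206, 186, 22, 48], 0.7)]
wrist {'mtx': [[337.476, 0.0, 280.769], [0.0, 337.476, 215.617], [0.0, 0.0, 1.0]], 'T_tool_cam': [[-0.001, 0.946, 0.325, 0.084], [1.0, 0.0, 0.0, -0.0], [0.0, 0.325, -0.946, -0.149], [0.0, 0.0, 0.0, 1.0]]}
0.95
```

View pics/scene0.png

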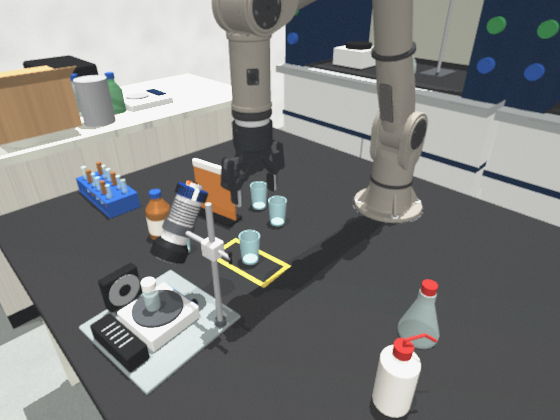

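View pics/side0.png

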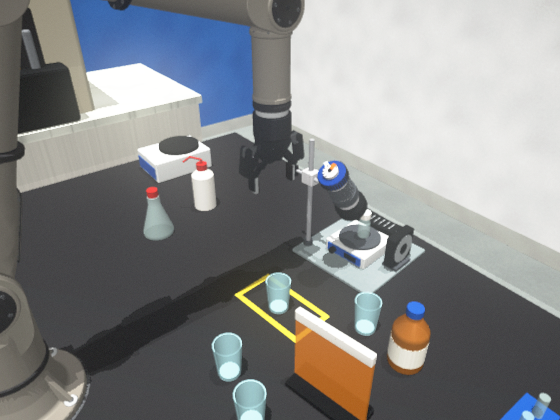

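The pictures show four beakers. In the side view they are at (278,296) inside the tape, (367,313), (228,358) and (249,400). In the scene view the one on the tape is at (249,248), with look-alikes at (277,212), (259,197) and one hidden behind the lamp at about (185,243). The taped one should also be the farthest left, which I'll check by position.

```bash
cat > h.py <<'E'
from station import robot, fingers, vision, workorder, recognise
import cv2,numpy as np
from scipy.spatial.transform import Rotation as Rn
F=np.diag([1.,-1,-1])
def P(c):
    k=vision.calibration(c); K=np.array(k["mtx"])
    if c=="wrist":
        T=np.eye(4); T[:3,:3]=Rn.from_euler("xyz",robot.current_eef_rot(),degrees=True).as_matrix(); T[:3,3]=robot.current_tool_pos()
        E=np.linalg.inv(T@np.array(k["T_tool_cam"]))
    else: E=np.array(k["extrinsics"])
    return K@F@E[:3]
def plane(M,uv,z=0.):
    uv=np.atleast_2d(uv).astype(float); H=np.c_[M[:,0],M[:,1],M[:,2]*z+M[:,3]]
    q=np.linalg.solve(H,np.c_[uv,np.ones(len(uv))].T); return (q[:2]/q[2]).T
def tri(Ms,uvs):
    A=[]
    for M,(u,v) in zip(Ms,uvs): A+=[u*M[2]-M[0],v*M[2]-M[1]]
    x=np.linalg.svd(np.array(A))[2][-1]; return x[:3]/x[3]
def proj(M,p):
    q=M@np.r_[p,1]; return q[:2]/q[2]
E
python3 - <<'E'
from h import *
np.set_printoptions(precision=3,suppress=True)
S=P("scene");D=P("side")
for c,M in(("scene",S),("side",D)):
    im=cv2.imread(f"pics/{c}0.png"); h=cv2.cvtColor(im,cv2.COLOR_BGR2HSV)
    m=cv2.inRange(h,(24,120,100),(36,255,255)); n,l,s,_=cv2.connectedComponentsWithStats(cv2.dilate(m,np.ones((5,5))))
    ids=[i for i in range(1,n) if s[i,4]>100]; print(c,[s[i].tolist() for i in ids])
    v,u=np.nonzero(m); k=(v>235)&(u>180)&(u<340)&(v<350)
    xy=plane(M,np.c_[u,v][k]); r=cv2.minAreaRect(xy.astype(np.float32)); print("tape",r, cv2.boxPoints(r).tolist())
# beakers: bottom-centre via rect centre at half height
print("scene beakers",plane(S,[[276,212],[258,197],[249,248]],.0375))
print("side beakers",plane(D,[[277,296],[367,313],[227,358],[249,400]],.0375))
print("collar",tri([S,D],[(192,193),(333,175)]))
print("rod top",tri([S,D],[(211,206),(311,140)]))
print("flask",tri([S,D],[(417,316),(161,213)]),"wash",plane(S,[[400,376]],.07),plane(D,[[206,186]],.08),"vial",tri([S,D],[(151,294),(367,224)]))
print("reagent",tri([S,D],[(157,217),(411,338)]))
a=cv2.imread("pics/scene0.png")[150:280,120:290];b=cv2.imread("pics/side0.png")[130:420,200:440]
a=cv2.resize(a,None,fx=3.5,fy=3.5,interpolation=3); c=cv2.resize(cv2.imread("pics/side0.png")[150:215,300:370],None,fx=6,fy=6,interpolation=3)[:390]
b=cv2.resize(b,None,fx=2,fy=2)
cv2.imwrite("pics/b.png",b)
cv2.imwrite("pics/c.png",np.hstack([a[:390,:378],c]))
E
```

```text
scene [[223, 236, 18, 15, 180], [216, 248, 77, 42, 1168]]
tape ((0.5031978487968445, -0.09094173461198807), (0.10692653059959412, 0.19747388362884521), 7.038431167602539) [[0.43803873658180237, 0.0005000228993594646], [0.4622361958026886, -0.19548575580120087], [0.568356990814209, -0.1823834925889969], [0.5441595315933228, 0.013602286577224731]]
side [[232, 272, 66, 73, 1246], [288, 287, 44, 36, 568]]
tape ((0.50214684009552, -0.08752506971359253), (0.10726071149110794, 0.19610576331615448), 6.851534366607666) [[0.4372020661830902, 0.003429634030908346], [0.46059688925743103, -0.1912756711244583], [0.5670915842056274, -0.17847977578639984], [0.5436967611312866, 0.016225531697273254]]
scene beakers [[ 0.327 -0.169]
 [ 0.305 -0.272]
 [ 0.498 -0.091]]
side beakers [[ 0.489 -0.094]
 [ 0.605 -0.244]
 [ 0.319 -0.168]
 [ 0.303 -0.264]]
collar [ 0.654 -0.07   0.265]
rod top [0.687 0.042 0.297]
flask [0.422 0.33  0.057] wash [[0.577 0.382]] [[0.571 0.35 ]] vial [ 0.783 -0.065  0.085]
reagent [ 0.606 -0.352  0.06 ]
```

View pics/b.png

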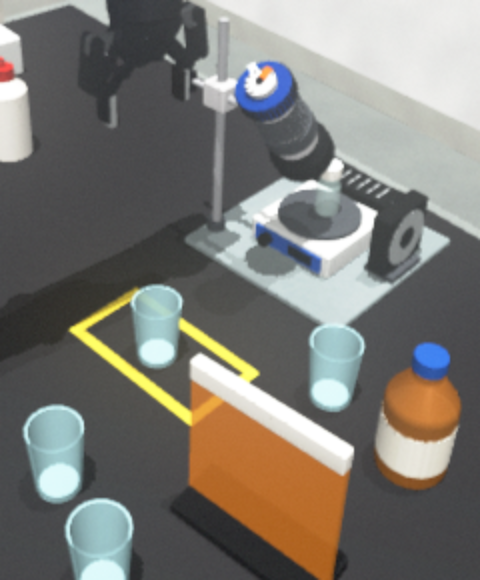

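View pics/c.png

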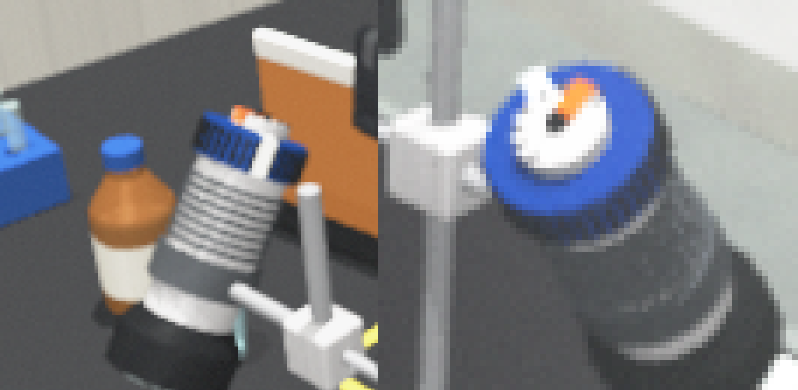

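The beaker on the tape is the farthest left: its y is −0.09, against −0.17, −0.24 and −0.27 for the others. The crop shows it at (157,326). The white pointer sits roughly 60–90° anticlockwise of the orange bar. Next I'll look along the lamp axis with the wrist camera and check reach.

```bash
cat >> h.py <<'E'
yaw=np.radians(7.0); RX=np.array([np.cos(yaw),np.sin(yaw),0]); RY=np.array([-np.sin(yaw),np.cos(yaw),0]); Z=np.array([0,0,1.])
OUT=np.array([.5025,-.089,0])
ZC=-np.sin(np.radians(35))*RX+np.cos(np.radians(35))*Z
def spin(a,zc=None):  # tool z=-ZC, jaw y at angle a (deg) clockwise about tool z; a=0: y along RY
    zt=-(ZC if zc is None else zc); y=-RY; x=np.cross(y,zt); B=np.c_[x,y,zt]
    return Rn.from_matrix(B@Rn.from_euler("z",a,degrees=True).as_matrix()).as_euler("xyz",degrees=True)
E
python3 - <<'E'
from h import *
np.set_printoptions(precision=3,suppress=True)
C=np.array([.652,-.071,.27])
for a in range(-210,211,30):
    q=robot.inverse_kinematics(C,spin(a)); q2=robot.inverse_kinematics(C+.096*ZC,spin(a))
    print(a,None if q is None else np.round(q).astype(int).tolist(),None if q2 is None else np.round(q2).astype(int).tolist())
robot.move_to(C+.096*ZC,spin(0)); 
M=P("wrist"); im=vision.grab_frame("wrist"); cv2.imwrite("pics/w1.png",im[:,:,::-1])
print(recognise("collar","wrist"),proj(M,C),robot.current_time_s())
np.save("w1.npy",M)
E
```

```text
-210 [18, 7, -9, 103, -14, 37, 146] [6, -2, 6, 101, -15, 48, 146]
-180 [15, 7, -5, 103, -15, 37, 116] [6, -2, 7, 101, -15, 48, 116]
-150 [14, 7, -4, 103, -15, 37, 87] [6, -2, 6, 101, -15, 48, 86]
-120 [10, 7, 0, 103, -16, 37, 57] [4, -2, 8, 101, -15, 48, 56]
-90 [9, 7, 2, 103, -17, 37, 28] [6, -2, 7, 101, -15, 48, 26]
-60 [7, 7, 3, 103, -17, 37, -2] [7, -2, 5, 101, -15, 48, -4]
-30 [5, 7, 6, 103, -18, 37, -31] [8, -2, 4, 101, -15, 48, -34]
0 [1, 7, 10, 103, -19, 37, -61] [7, -2, 6, 101, -15, 48, -64]
30 [-3, 7, 15, 104, -20, 38, -90] [2, -2, 10, 101, -14, 48, -94]
60 [-6, 7, 18, 104, -21, 38, -119] [0, -2, 12, 102, -14, 48, -124]
90 [-10, 7, 22, 104, -22, 38, -148] [-1, -2, 14, 102, -14, 48, -154]
120 [24, 8, -15, 103, -12, 37, 174] [-53, -7, 60, 103, -4, 47, 168]
150 [18, 7, -9, 103, -14, 37, 146] [6, -2, 6, 101, -15, 48, 146]
180 [15, 7, -5, 103, -15, 37, 116] [6, -2, 7, 101, -15, 48, 116]
210 [14, 7, -4, 103, -15, 37, 87] [6, -2, 6, 101, -15, 48, 86]
[{'rect': [282.3, 216.8, 87.0, 87.7], 'p': 0.56}] [282.716 214.342] 2.0667
```

View pics/w1.png

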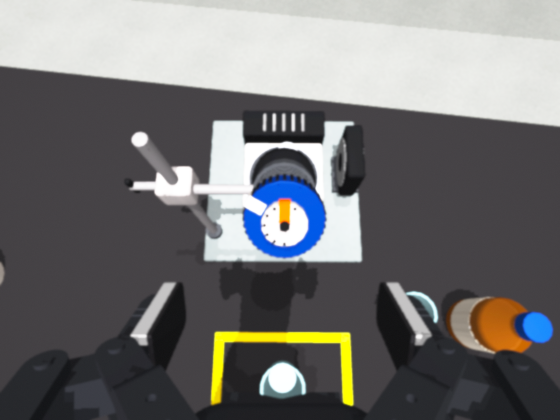

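The view along the axis shows the collar at (285,218), the orange bar straight up, and the pointer at (256,203). That is 60° anticlockwise, so two clicks. The rod at (140,140) is well clear. I'll correct the centre using the cap's dot at (285,226), then grip and turn.

Run:
```python
from h import *
from scipy.optimize import least_squares
np.set_printoptions(precision=3,suppress=True)
M=np.load("w1.npy"); C=np.array([.652,-.071,.27])
print(proj(M,C+.019*ZC))
U=np.cross(RY,ZC)
f=lambda s: proj(M,C+s[0]*RY+s[1]*U+.019*ZC)-np.array([284.5,225.5])
s=least_squares(f,[0,0],x_scale=.001).x; C=C+s[0]*RY+s[1]*U; print(s,C); np.save("C.npy",C)
robot.move_to(C+.06*ZC,spin(-60))
print("hit",robot.line_to(C-.001*ZC,velocity=.06,f_stop=8))
fingers.gripper_to(0.0,force=30); print(robot.current_finger_gap(),robot.current_contact_force(),robot.current_tool_pos())
p=robot.current_tool_pos()
for a in range(-50,11,10):
    robot.move_to(p,spin(min(a,2)))
    print(a,robot.current_torque(),robot.current_contact_force())
fingers.gripper_to(1.0); robot.line_to(C+.096*ZC,velocity=.15); robot.move_to(C+.096*ZC,spin(0))
M=P("wrist"); im=vision.grab_frame("wrist"); cv2.imwrite("pics/w2.png",cv2.resize(im[130:290,190:380,::-1],None,fx=3,fy=3)); print(robot.current_time_s())
```

```text
[282.836 222.962]
[-0.001 -0.002] [ 0.651 -0.072  0.269]
hit False
0.37710296046594494 [-8.476  1.881  7.101] [ 0.65  -0.072  0.269]
-50 [-0.826  1.292 -0.514] [-3.729 -3.505  0.08 ]
-40 [-0.071  0.797 -0.274] [-1.577 -0.742  0.517]
-30 [ 0.379 -0.312 -0.071] [4.762 2.007 0.167]
-20 [-0.003 -0.369  0.126] [4.77  1.225 1.032]
-10 [-0.211  0.837 -0.009] [-3.091 -1.431  2.846]
0 [-0.055 -0.514 -0.243] [ 4.956 -0.865  1.204]
10 [-0.192 -0.712 -0.092] [ 6.305 -0.426  0.704]
8.375
```

View pics/w2.png

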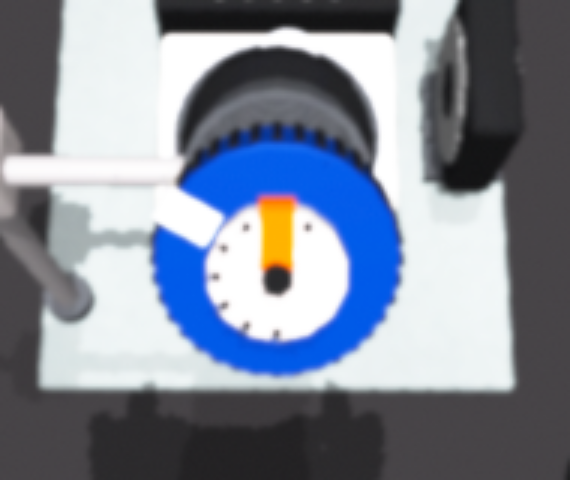

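The collar has not moved: the pointer is still at (190,215) in the crop, 60° off. The gap of 0.38 (about 32 mm) suggests the pads held the 34 mm end cap instead. I'll repeat the approach and look while gripped.

Run:
```python
from h import *
np.set_printoptions(precision=3,suppress=True)
C=np.load("C.npy")
robot.move_to(C+.06*ZC,spin(-60))
print("hit",robot.line_to(C-.003*ZC,velocity=.06,f_stop=8),(robot.current_tool_pos()-C)@ZC)
im1=vision.grab_frame("wrist")
for g in (.9,.8,.7,.6,0):
    fingers.gripper_to(g,force=30); print(g,robot.current_finger_gap(),robot.current_contact_force())
im2=vision.grab_frame("wrist")
im3=vision.grab_frame("side")[100:240,250:400]
cv2.imwrite("pics/w3.png",np.hstack([im1[120:,80:480],cv2.resize(im3,(320,300)),])[:,:,::-1] if False else np.hstack([cv2.resize(im2[100:,60:500],(400,291)),cv2.resize(im3,(312,291))])[:,:,::-1])
print(robot.current_time_s())
```

```text
hit False -0.002573515968819562
0.9 0.9034454376624628 [-0.447  0.928  0.684]
0.8 0.8008019563573596 [0.173 0.195 1.049]
0.7 0.6997378659451042 [0.183 0.169 0.493]
0.6 0.6013723145373575 [-4.203 -0.176  5.359]
0 0.3785753512848587 [-21.357   0.177  17.664]
12.05
```

View pics/w3.png

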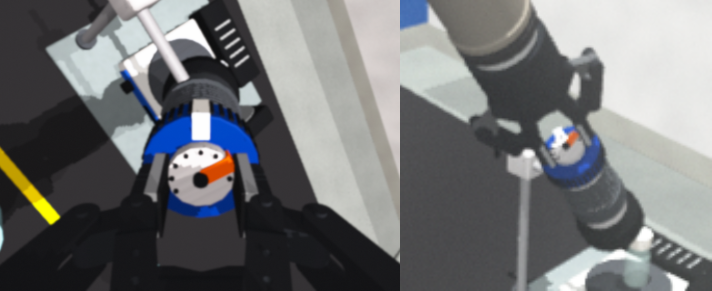

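The view shows the fingertips resting on the collar's rear face and gripping the cap. They need to go about 18 mm deeper.

Run:
```python
from h import *
np.set_printoptions(precision=3,suppress=True)
C=np.load("C.npy"); print(robot.tip_reach)
fingers.gripper_to(1.0)
robot.line_to(C+.02*ZC,velocity=.1); robot.move_to(C+.02*ZC,spin(-60))
print("hit",robot.line_to(C-.018*ZC,velocity=.05,f_stop=8),(robot.current_tool_pos()-C)@ZC)
fingers.gripper_to(0.0,force=30); g=robot.current_finger_gap(); print(g,robot.current_contact_force())
if g>.62:
    p=robot.current_tool_pos()
    for a in range(-50,11,10):
        robot.move_to(p,spin(min(a,2)))
    print(robot.current_contact_force(),robot.current_finger_gap())
    fingers.gripper_to(1.0); robot.line_to(C+.096*ZC,velocity=.15)
    robot.move_to(C+.096*ZC,spin(0)); vision.grab_frame("wrist")
    im=vision.grab_frame("wrist"); cv2.imwrite("pics/w4.png",cv2.resize(im[130:290,190:380,::-1],None,fx=2,fy=2))
print(robot.current_time_s())
```

```text
0.017
hit False -0.01780597128172573
0.7117883874101528 [-5.272 -1.155  4.192]
[ 0.042 -1.925  0.999] 0.7097257769273444
18.1
```

The gap of 0.71 (60 mm) shows the collar itself was gripped this time. I'll save that picture for the next view, set the beaker aside, then look at the shield.

```bash
cat >> h.py <<'E'
def down(jaw):  # tool down, jaw axis along world angle jaw (deg)
    j=np.radians(jaw); y=np.array([np.cos(j),np.sin(j),0]); z=-Z
    return Rn.from_matrix(np.c_[np.cross(y,z),y,z]).as_euler("xyz",degrees=True)
def bestdown(p,jaw):
    c=[(jaw+s,robot.inverse_kinematics(p,down(jaw+s))) for s in(0,180)]
    c=[(np.abs(np.array(q)-robot.current_joint_positions()).max(),j) for j,q in c if q is not None]; return down(min(c)[1])
E
python3 - <<'E'
from h import *
np.set_printoptions(precision=3,suppress=True)
D=P("side"); print("rail ends",plane(D,[[296,310],[375,352]],.172))
B=np.array([.4935,-.0925,0]); o=bestdown(B+.16*Z,97)
robot.move_to(B+.16*Z,o)
M=P("wrist"); im=vision.grab_frame("wrist"); r=recognise("beaker","wrist"); print(r, proj(M,B+.0375*Z),proj(M,B+.075*Z))
cv2.imwrite("pics/w5.png",np.hstack([cv2.resize(im,(480,360))[:,:,::-1],cv2.resize(cv2.imread("pics/w4.png"),(320,360))]))
np.save("w5.npy",M); print(robot.current_time_s())
E
```

```text
rail ends [[ 0.408 -0.254]
 [ 0.447 -0.392]]
[{'rect': [278.6, 213.8, 75.4, 80.9], 'p': 0.83}, {'rect': [501.6, 95.2, 109.9, 83.3], 'p': 0.72}, {'rect': [342.4, 376.8, 64.1, 73.1], 'p': 0.59}, {'rect': [460.9, 418.6, 14.6, 1.8], 'p': 0.37}] [280.97  206.338] [281.015 221.352]
19.025
```

View pics/w5.png

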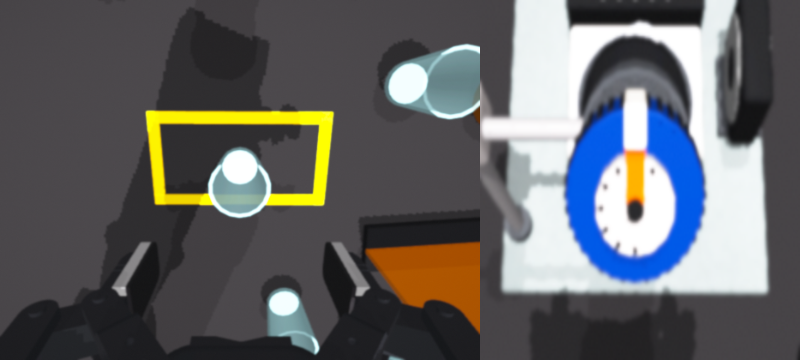

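The pointer now sits on the orange mark at (635,120–190), so the collar is done. The beaker is where I expected it. I'll pick it up and set it down to the left, clear of the tape.

Run:
```python
from h import *
np.set_printoptions(precision=3,suppress=True)
im=vision.grab_frame("wrist"); M=P("wrist")
m=cv2.inRange(cv2.cvtColor(im,cv2.COLOR_RGB2HSV),(24,120,100),(36,255,255)); v,u=np.nonzero(m)
print(cv2.minAreaRect(plane(M,np.c_[u,v]).astype(np.float32)))
B=np.array([.4935,-.0925,0]); 
robot.line_to(B+.038*Z,velocity=.12)
fingers.gripper_to(0,force=30); print(robot.current_finger_gap())
robot.line_to(B+.12*Z,velocity=.12); print(robot.current_finger_gap())
T=OUT+.19*RY; print(T)
robot.line_to(T+.12*Z,velocity=.2)
print(robot.line_to(T+.0365*Z,velocity=.04,f_stop=4),robot.current_tool_pos())
fingers.gripper_to(1.0); robot.line_to(T+.16*Z,velocity=.15)
S=np.array([.4275,-.323,0])
# look at shield
o=bestdown(S+.26*Z,15.8)
robot.move_to(S+.27*Z,o); print(robot.current_joint_positions())
M=P("wrist"); im=vision.grab_frame("wrist"); cv2.imwrite("pics/w6.png",im[:,:,::-1]); np.save("w6.npy",M)
print(proj(M,S+.172*Z)); print(recognise("shield","wrist")); print(robot.current_time_s())
```

```text
((0.5004380345344543, -0.08978275954723358), (0.10620136559009552, 0.19698533415794373), 6.674411296844482)
0.6072480448234542
0.6071555138403196
[0.479 0.1   0.   ]
True [0.479 0.1   0.039]
[  -2.409   19.42    50.873   85.397  -15.132   82.43  -115.102]
[283.025 211.782]
[{'rect': [284.9, 198.1, 62.4, 189.3], 'p': 0.77}]
27.5833
```

View pics/w6.png

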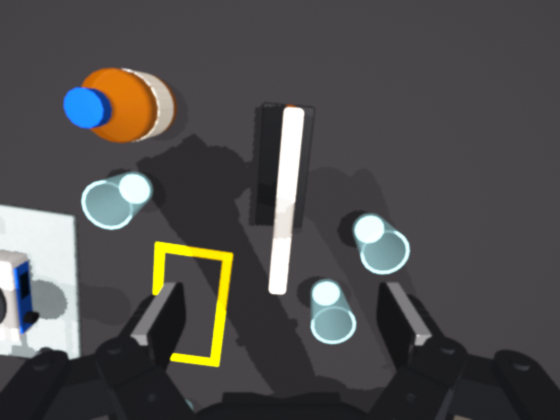

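The rail runs from (293,111) to (278,290), upright and free on both sides. The beaker has been set down. Next I'll grasp the rail at its middle and carry the shield across.

Run:
```python
from h import *
np.set_printoptions(precision=3,suppress=True)
M=np.load("w6.npy"); e=plane(M,[[293,109],[278,291]],.172); d=e[0]-e[1]; S=np.r_[e.mean(0),0]
ang=np.degrees(np.arctan2(d[1],d[0]))%180; print(e,np.linalg.norm(d),ang,S)
O=np.array([.5017,-.0894,0])
o=bestdown(S+.2*Z,ang-90)
robot.move_to(S+.22*Z,o)
print(robot.line_to(S+.163*Z,velocity=.08,f_stop=10))
fingers.gripper_to(0,force=90); print(robot.current_finger_gap(),robot.current_contact_force())
z0=robot.current_tool_pos()[2]
robot.line_to([*S[:2],z0+.095],velocity=.1); print(robot.current_finger_gap(),robot.current_contact_force())
print(robot.current_eef_rot())
o2=bestdown(O+(z0+.095)*Z,6.85); print(o2)
robot.line_to(O+(z0+.095)*Z,o2,velocity=.12)
robot.line_to(O+(z0+.012)*Z,velocity=.1)
print(robot.line_to(O+(z0-.002)*Z,velocity=.02,f_stop=5),robot.current_tool_pos()[2]-z0,robot.current_time_s())
a=vision.grab_frame("side")[200:420,160:450]; b=vision.grab_frame("scene")[120:340,120:410]
cv2.imwrite("pics/v7.png",cv2.resize(np.hstack([a,b])[:,:,::-1],(800,303)))
```

```text
[[ 0.442 -0.397]
 [ 0.412 -0.255]] 0.14533955462520642 101.72202674433201 [ 0.427 -0.326  0.   ]
False
0.10630043060697973 [-0.311  1.249  4.369]
0.10474339896457378 [-0.303 -0.336 -3.957]
[179.926   0.079 -78.28 ]
[180.     0.   -83.15]
True -3.818914306749632e-05 34.375
```

View pics/v7.png

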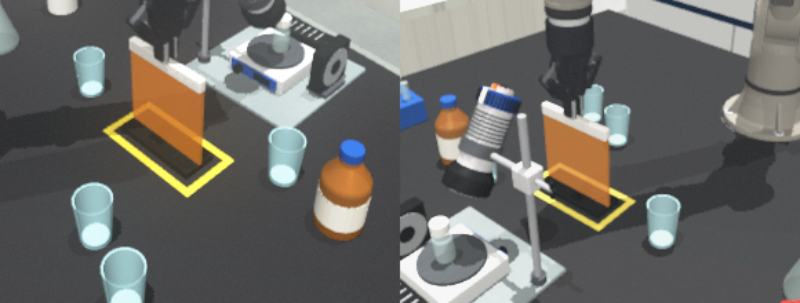

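The shield is standing inside the outline and the beaker stands clear at about (90,70). I'll let go, retreat and check centring from above.

Run:
```python
from h import *
np.set_printoptions(precision=3,suppress=True)
fingers.gripper_to(.5); p=robot.current_tool_pos()
robot.line_to([p[0],p[1],.30],velocity=.1); robot.pause(.5)
M=P("wrist"); im=vision.grab_frame("wrist"); np.save("w8.npy",M)
m=cv2.inRange(cv2.cvtColor(im,cv2.COLOR_RGB2HSV),(24,120,100),(36,255,255)); v,u=np.nonzero(m)
print(cv2.minAreaRect(plane(M,np.c_[u,v]).astype(np.float32)))
w=cv2.inRange(cv2.cvtColor(im,cv2.COLOR_RGB2HSV),(0,0,190),(179,45,255)); n,l,s,c=cv2.connectedComponentsWithStats(w)
for i in range(1,n):
    if s[i,4]>800:
        v,u=np.nonzero(l==i); print(s[i],cv2.minAreaRect(plane(M,np.c_[u,v],.172).astype(np.float32)))
cv2.imwrite("pics/w8.png",im[:,:,::-1]); print(robot.current_time_s())
```

```text
((0.5008718371391296, -0.09004136174917221), (0.10779257118701935, 0.19506986439228058), 6.719951152801514)
[195   4  31  34 836] ((0.5659973621368408, -0.21869312226772308), (0.021861234679818153, 0.021015584468841553), 6.869827747344971)
[   0   67  157   85 6206] ((0.6661316752433777, -0.14726851880550385), (0.12010970711708069, 0.061893295496702194), 3.5314407348632812)
[ 270  111   17  168 2463] ((0.5013443231582642, -0.08931614458560944), (0.013591458089649677, 0.14776591956615448), 6.232652187347412)
[   0  119   99   39 1772] ((0.6921809315681458, -0.12077659368515015), (0.0818602442741394, 0.029614027589559555), 8.344240188598633)
[ 114  195   42   43 1240] ((0.6243124008178711, -0.06110382080078125), (0.036028143018484116, 0.037606436759233475), 8.844101905822754)
[  71  197   39   51 1172] ((0.6570194959640503, -0.05200793221592903), (0.033967070281505585, 0.044087693095207214), 19.64101791381836)
[   0  228   56   58 2105] ((0.719767153263092, -0.007877659052610397), (0.062419865280389786, 0.04795607179403305), 81.70574951171875)
[ 13 323  45  48 971] ((0.7226335406303406, 0.08937559276819229), (0.035835474729537964, 0.057232566177845), 6.627017021179199)
36.9833
```

View pics/w8.png

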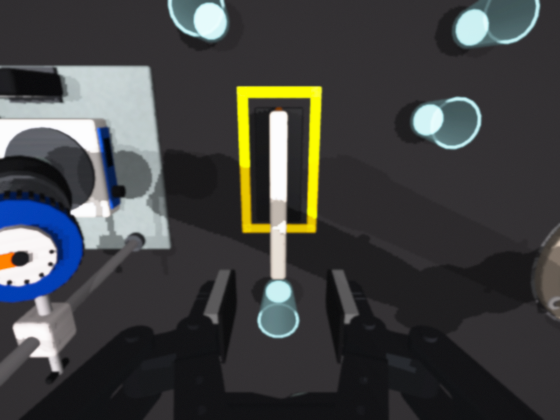

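The shield is centred to about 1 mm and 0.5°, and the beaker stands clear at (278,308). I'll hand the job in.

```bash
python3 -c "
from station import robot,workorder
print(robot.current_contact_force(),robot.current_time_s()); workorder.close_job()"
```

```text
[ 0.39754934 -0.25128567 -0.01804176] 36.9833
the job is handed in; nothing more can be done
```

The job is handed in at 37 s: the collar is at the mark, the shield is in the outline, the beaker is clear of the tape, and the gripper is touching nothing.

- **Collar:** I turned it two clicks clockwise. The close view afterwards showed the white pointer on the orange mark. My first try failed: I came in too shallow and gripped and twisted on the fixed end cap, then pressed it once more while checking (wrist force up to about 28 N). Going 18 mm deeper held the collar itself, and it turned.
- **Beaker:** I moved the one on the tape, the farthest left of the four, to about 190 mm along the outline's y from its centre, where 122 mm is needed. It looked upright in the last side and scene pictures.
- **Shield:** I set it down on light contact. From above after letting go, its rail was about 1 mm off the outline's centre and 0.5° off square. That measures the rail; I did not measure the foot or the tilt separately.
- **Other things:** I brought nothing near the vial, reagent bottle, flask or wash bottle. I did not measure their positions again at the end.

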